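# Index the abrasive carousel and hold up the flap wheel

## Task

Turn the tool carousel by its crank post, counter-clockwise from above, all the way to its stop, so that the tools come out from under the keeper arms. Then draw the broad flap wheel up out of its collar and tip it until its shank leans about 45 degrees, halfway between upright and level, with every part of it at least 10 cm above the tops of the collars, so that the shank can be inspected. Finish while still holding it there, still in the gripper; leave the slim mounted point in its collar and do not disturb the things lying around the stand.

Things in the scene. Friction and masses are not known exactly. Their poses are not given: they have to be found in the camera images.
- stand: Fixed grey bed, 260 (x) by 350 (y) by 16 mm, yaw within 0.5 rad; origin on the bench under the carousel's vertical axis. Steel posts stand at y = +160 and -160 mm; from each a fixed keeper arm, 14 mm wide, reaches inward to 55 mm from the axis, 126 to 134 mm above the bench (nothing is higher), over the tool there, and bars it from being lifted.
- carousel (a joint): Angle (rad) of the carousel, an aluminium disc 236 mm across, top 45 mm above the bench, hub 53 mm. Starts at 0, grows counter-clockwise from above, hard stop at 1.40; stiff (about 2.5 N at the crank), stays where left.
- stand_axis (a point): Point on the carousel's axis, at the disc's top. Two steel collars (32 mm outside, 11 mm bore, 40 mm tall, tops 85 mm above the bench) stand on the disc 75 mm from this axis, facing each other across it; at joint 0 at the stand's +y and -y sides, under the keepers.
- crank (a point): Point on the axis of the crank post, 105 mm above the bench. The post: upright, black, round, on the disc, 20 mm in diameter, 100 mm from the carousel's axis, from the disc (45 mm above the bench) up to 115 mm. At joint 0 it lies at -35 degrees (clockwise) from the stand's x axis; it turns with the carousel.
- flapwheel: Loose flap wheel, about 0.14 kg: brown drum 50 mm in diameter, 30 mm tall, steel nut on top (18 mm across, 5 mm tall), steel shank 8 mm in diameter reaching 36 mm down into a collar. Origin at the centre of the drum's underside (85 mm above the bench as seated), z from shank to nut. In either collar at the start; free after a 36 mm lift.
- shank_end (a point): Centre of the free end of the flap wheel's shank, 36 mm below the drum's underside along its axis.
- slimpoint: The other shank tool, a slim mounted point, to be left alone: brown cylinder 24 mm in diameter, 28 mm tall, with the same 36 mm shank, in the other collar. Origin at the centre of the cylinder's underside, z up its axis.
- carton: White carton, 70 by 110 by 60 mm tall, loose on the bench beside the stand; leave alone. Origin at the centre of its underside.
- disc: Brown flap disc lying flat, 114 mm in diameter, 12 mm high, loose on the bench; leave alone. Origin at the centre of its underside.
- driver: Screwdriver lying on the bench, handle towards its -x; leave alone. Origin near its middle on its underside.

How it is judged:
By the outcome, as a careful person would: the job done as asked, in the order asked, and still so for the second after the job is handed in, while the arm keeps its last pose, push and grip.
It also fails if it takes over 58 s, if anything falls off the work surface, if the arm or the gripper's body presses on something with over 40 N, if the wrist force passes 120 N, or if a joint passes its speed limit or range.

## Robot

A 6-joint arm with a two-finger parallel gripper is mounted at the origin on the work surface. World frame = base frame: x ahead of the robot, y to its left, z up, the work surface at z = 0. Lengths are in m, angles in degrees, forces in N, time in s.
With the tool pointing down it reaches from about 0.4 to 0.825 m from the base axis. Payload 7 kg.
Tool frame: the origin (TCP) lies at the very end of the fingers, on their centre line; the grasp point (between the pads) lies hold_point_z behind it (hold_point_z is the distance from the TCP to the grasp point, in m); z points along the fingers, y is the line along which they close (so a half turn about z gives the same grasp; the last joint's range is limited). The gripper opens to 88 mm and grips with 3 to 60 N. Pads are 19 mm wide; open, the fingers measure 130 mm over their backs; the gripper's body (78 mm by 193 mm) begins 47 mm behind the grasp point.
Start: joints at [-50.758, 20.546, 0.682, 0, -70.136, -16.507], TCP at [0.261, -0.623, 0.227] pointing down, gripper open.
Joint ranges: [-176.03, 176.03], [-82.01, 121.73], [-58.28, 71.71], [-173.87, 95.51], [-174.79, -0.11], [-173.66, 173.66]. Speed limits (degrees/s): [136.94, 136.94, 172.46, 180, 180, 180].

## Interface

Orientations are given as [roll, pitch, yaw] about the fixed x, y, z axes, in that order (R = Rz(yaw) Ry(pitch) Rx(roll)).
In Python, from plant import get_obs, snapshot, close_job, hold_point_z gives the robot as it stands.
- The arm moves only by the tool play_rows, never from a script. Its argument "commands" is a list that holds one entry, the list of rows, each a list of 7 numbers: the shift along the tool's x, y, z in cm, then the turn, a rotation vector about the tool's x, y, z in degrees, then the opening, from 0 (shut) to 1 (fully open). In form: [[[x, y, z, ax, ay, az, fingers], ...]]. A call has 1 to 20 rows; each row is the pose to reach, as a shift and turn from the pose commanded when the call began, along the tool's axes at that moment; what a row does not reach only later rows make up. A row lasts 1/12 s, in which the tool goes at most 41.7 mm and 7.16 degrees, less where a joint would pass 70% of its speed; a pose out of reach is approached as far as the arm can. A call with a gripper value outside its range is refused whole. The fingers move at their own pace and stop on an object; the grip force is fixed at half the most. Time passes only in rows, so rows that repeat a pose let the fingers close. It gives the time, the measured TCP pose, the force, the opening and the grip force at its end, in the units of the state.
- get_obs(): the state, without advancing time (a new reading comes with each control period).
- snapshot(name): name is "scene" or "top" or "wrist"; returns a dict with "frame" (384x512x3 uint8, red, green, blue), "camera_matrix" (3x3 intrinsics, pixels), "origin" and "attitude" of the camera in the world. Camera axes: x right, y down, z forward; pixel columns grow to the right and rows downward; lengths in m; the calibration is good to about 2 mm. A picture is of the moment at which its call begins. There is no depth.
- close_job(): hands the job in; it is judged then, once.
The state is a dict: "clock": time; "joint_pos": joint angles; "qvel": joint speeds; "tau": joint torques, N m; "tool_pos": TCP position; "orientation": TCP orientation; "force": force on the tool from outside, world axes, zero at the start; "moment": the same for the moment, N m; "opening": finger opening in m; "gripper_force": force on a finger pad.
Only numpy, scipy, OpenCV 4.12 (cv2) and the standard library are available. Lean on these libraries where they do the work, as an engineer would, in place of code of your own. Each camera call takes 0.05 s, during which the arm holds its last target. There are 200 camera calls.

## Working session

There is one attempt and no reset: what is moved stays moved. The work goes in short steps, Python scripts to look and compute and a tool call to move; the robot and the scene stay as the last step left them, time stands still between calls to the robot, and variables do not carry over. Pictures are saved under pics/ and viewed, at most 10 in all, crops included, and the job is handed in when it is done.

Besides the shell and the picture viewer there is one more tool, called after "Call:" as name(argument=value, ...), one argument or row to a line, values as JSON. play_rows: Moves the arm, as the interface text tells. Its arguments: {"type":"object","properties":{"commands":{"type":"array","items":{"type":"array","items":{"type":"array","items":{"type":"number"}}}}},"required":["commands"]}

```bash
mkdir -p pics; ls; cat > h.py <<'E'
import numpy as np, cv2, pickle
from scipy.spatial.transform import Rotation as R
from plant import get_obs, snapshot, close_job, hold_point_z
def snap(name,tag):
    s=snapshot(name); cv2.imwrite(f'pics/{tag}.png',s['frame'][:,:,::-1]); pickle.dump(s,open(f'pics/{tag}.pkl','wb')); return s
def load(tag): return pickle.load(open(f'pics/{tag}.pkl','rb'))
def rot(s):
    a=np.array(s['attitude'],float)
    return a if a.shape==(3,3) else R.from_euler('xyz',a,degrees=True).as_matrix()
def ray(s,uv):
    d=rot(s)@np.linalg.inv(s['camera_matrix'])@np.array([uv[0],uv[1],1.]); return np.array(s['origin']),d/np.linalg.norm(d)
def atz(s,uv,z):
    o,d=ray(s,uv); return o+d*(z-o[2])/d[2]
def tri(*obs):
    A=np.zeros((3,3));b=np.zeros(3)
    for s,uv in obs:
        o,d=ray(s,uv);P=np.eye(3)-np.outer(d,d);A+=P;b+=P@o
    p=np.linalg.solve(A,b); return p,[np.linalg.norm(np.cross(ray(s,uv)[1],p-ray(s,uv)[0])) for s,uv in obs]
def proj(s,p):
    c=rot(s).T@(np.array(p)-np.array(s['origin'])); q=np.array(s['camera_matrix'])@c; return q[:2]/q[2]
E
python3 - <<'E'
from h import *
print(get_obs(),hold_point_z)
for n in('scene','top','wrist'):
    s=snap(n,n+'0'); print(n,s['origin'],s['attitude'],s['camera_matrix'])
a=np.hstack([cv2.imread(f'pics/{n}0.png') for n in('scene','top')])
E
```

```text
pics
{'clock': 0.0, 'joint_pos': array([-5.07588422e+01,  2.05921922e+01,  6.34861480e-01, -2.03127181e-02,
       -7.01363192e+01, -1.65070400e+01]), 'qvel': array([ 0.0342821 ,  0.01311762, -0.03209492, -0.03026398, -0.00368653,
        0.00813639]), 'tau': array([-8.38932792e-04, -5.82712269e+01,  2.93046820e+01,  6.99698254e+00,
        6.74390380e-03, -1.74622232e-04]), 'tool_pos': array([ 0.26064968, -0.62212047,  0.2256218 ]), 'orientation': array([ 1.79904784e+02, -8.30340723e-03, -1.57272793e+02]), 'force': array([-0.53869319, -0.77281601, -0.21880347]), 'moment': array([-0.0198307 ,  0.01523316, -0.02468435]), 'gripper_force': 0.0, 'opening': 0.08755145933079836} 0.0188
scene [ 1.29246785 -0.09420999  1.22207137] [-147.21268558    0.75590451   83.48926495] [[488.55205498   0.         249.95742089]
 [  0.         488.55205498 194.13101724]
 [  0.           0.           1.        ]]
top [0.41465809 0.00462693 1.0613848 ] [-172.12788669   -0.31514896  -91.0486793 ] [[372.16719623   0.         255.12304272]
 [  0.         372.16719623 193.00023818]
 [  0.           0.           1.        ]]
wrist [ 0.19305649 -0.65207021  0.38387246] [ 1.64170697e+02 -1.00228131e-01  1.12735872e+02] [[270.98897445   0.         252.30304688]
 [  0.         270.98897445 194.28927689]
 [  0.           0.           1.        ]]
```

View pics/top0.png

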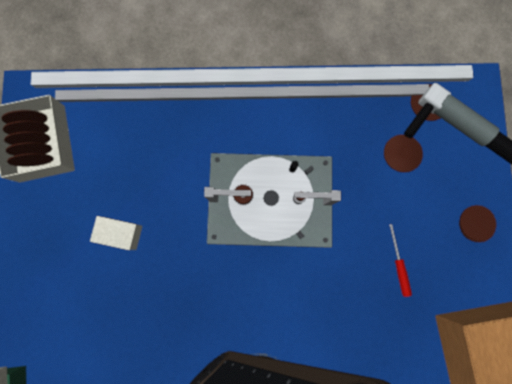

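View pics/scene0.png

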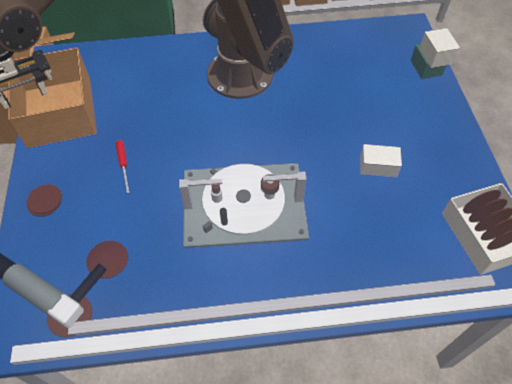

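The top view shows the stand centred near (271,198), with the flap wheel at the left (+y) collar (242,194), the slim point on the right (298,197) and the crank at (294,167). The scene view shows the hub at (243,196), the flap wheel at (270,184) and the crank at (223,216).

```bash
python3 - <<'E'
from h import *
t=cv2.imread('pics/top0.png')[145:255,195:345]; s=cv2.imread('pics/scene0.png')[155:250,170:320]
f=lambda i:cv2.resize(i,None,fx=5.3,fy=5.3,interpolation=cv2.INTER_CUBIC)
cv2.imwrite('pics/topc.png',f(t)); cv2.imwrite('pics/scenec.png',f(s))
E
```

```text
(no output)
```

View pics/topc.png

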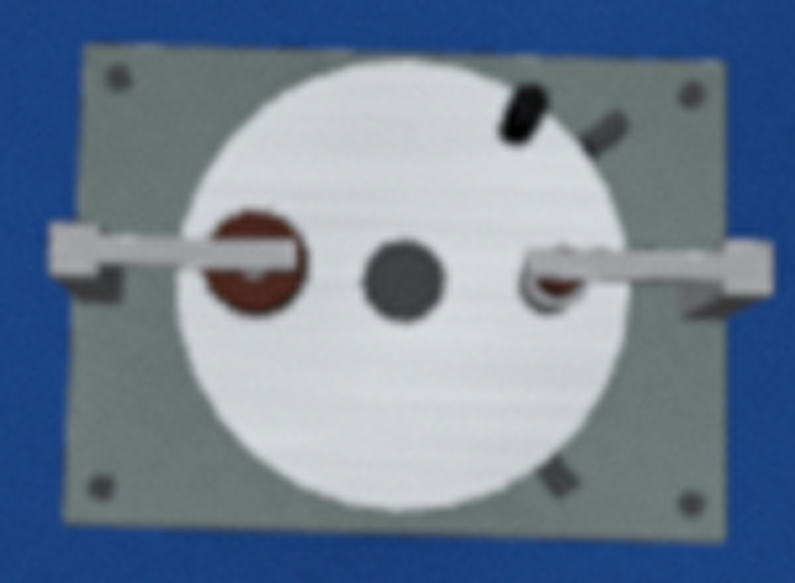

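View pics/scenec.png

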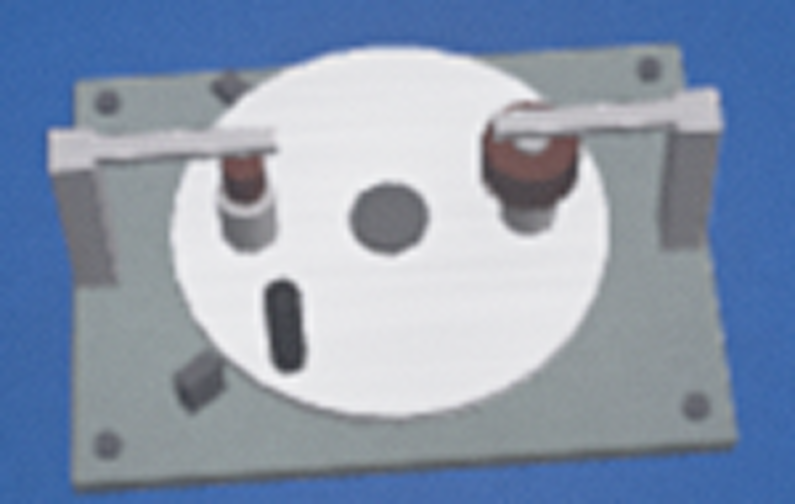

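The crops show: hub top (404,281) and crank top (533,99) in the top crop, and hub (390,218) and crank top (282,293) in the scene crop. The drum is under the left arm at (257,263) and (530,140). Two stop blocks sit on the bed.

```bash
python3 - <<'E'
from h import *
T,S=load('top0'),load('scene0')
ft=lambda x,y:(195+(x+.5)/5.3-.5,145+(y+.5)/5.3-.5)
fs=lambda x,y:(170+(x+.5)/5.3-.5,155+(y+.5)/5.3-.5)
for n,a,b in[('hub53',(404,281),(390,218)),('cranktop115',(533,99),(282,293)),('drumtop115',(256,262),(530,142)),
 ('slimkeeperpost134',(749,269),(75,148)),('drumkeeperpost134',(74,249),(695,108)),
 ('bedA16',(85,44),(737,440)),('bedB',(726,62),(75,487)),('bedC',(727,541),(77,82)),('bedD',(64,522),(678,46))]:
    p,e=tri((T,ft(*a)),(S,fs(*b))); print(n,p.round(4),np.round(e,4))
hub=atz(T,ft(404,281),.053);cr=atz(T,ft(533,99),.115); print(hub,cr,atz(S,fs(390,218),.053),atz(S,fs(282,293),.115))
d=cr-hub;print(np.hypot(*d[:2]),np.degrees(np.arctan2(d[1],d[0]))+35)
A,B,C,D=[atz(T,ft(*q),.016) for q in((85,44),(726,62),(727,541),(64,522))]
print((A+B+C+D)/4,[np.degrees(np.arctan2(-(v)[0]*-1,v[1])) for v in(A-B,D-C)],np.linalg.norm(A-B),np.linalg.norm(A-D))
E
```

```text
hub53 [ 0.5414 -0.045   0.047 ] [0.0014 0.0014]
cranktop115 [ 0.6219 -0.1066  0.1143] [0.0019 0.0019]
drumtop115 [0.5441 0.0297 0.11  ] [0.0011 0.0011]
slimkeeperpost134 [ 0.5337 -0.2043  0.1321] [0.0021 0.0021]
drumkeeperpost134 [0.5487 0.1147 0.1324] [0.0003 0.0003]
bedA16 [0.6789 0.1233 0.0118] [0.0008 0.0008]
bedB [ 0.6634 -0.2249  0.0104] [0.002 0.002]
bedC [ 0.4048 -0.213   0.0126] [0.002 0.002]
bedD [0.4209 0.1352 0.0104] [0.0009 0.0009]
[ 0.54049097 -0.04610646  0.053     ] [ 0.62150355 -0.10837651  0.115     ] [ 0.54547234 -0.0438689   0.053     ] [ 0.62267894 -0.10471867  0.115     ]
0.10217923813294741 -2.547563693234693
[ 0.54124127 -0.04609654  0.016     ] [np.float64(2.618691087141484), np.float64(2.6747087346810767)] 0.34816614771546284 0.25721325958222996
```

```bash
cat >> h.py <<'E'
AX=np.array([.5415,-.045])
def pose(): 
    o=get_obs(); return np.array(o['tool_pos']),R.from_euler('xyz',o['orientation'],degrees=True)
def down(yaw): return R.from_euler('xyz',[180,0,yaw],degrees=True)
def row(p,Rt,base=None):
    p0,R0=base or pose(); d=R0.inv().apply(np.array(p)-p0)*100; w=(R0.inv()*Rt).as_rotvec(degrees=True); return [float(round(v,2)) for v in [*d,*w]]
E
python3 - <<'E'
from h import *
print(row([.6207,-.106,.22],down(142.4)))
E
```

```text
[-53.15, 33.7, 0.62, 0.06, -0.04, 60.33]
```

Call:
play_rows(
  commands=[
    [[-53.2, 33.7, 0.6, 0.06, -0.04, 60.3, 1], [-53.2, 33.7, 0.6, 0.06, -0.04, 60.3, 1], [-53.2, 33.7, 0.6, 0.06, -0.04, 60.3, 1], [-53.2, 33.7, 0.6, 0.06, -0.04, 60.3, 1], [-53.2, 33.7, 0.6, 0.06, -0.04, 60.3, 1], [-53.2, 33.7, 0.6, 0.06, -0.04, 60.3, 1], [-53.2, 33.7, 0.6, 0.06, -0.04, 60.3, 1], [-53.2, 33.7, 0.6, 0.06, -0.04, 60.3, 1], [-53.2, 33.7, 0.6, 0.06, -0.04, 60.3, 1], [-53.2, 33.7, 0.6, 0.06, -0.04, 60.3, 1], [-53.2, 33.7, 0.6, 0.06, -0.04, 60.3, 1], [-53.2, 33.7, 0.6, 0.06, -0.04, 60.3, 1], [-53.2, 33.7, 0.6, 0.06, -0.04, 60.3, 1], [-53.2, 33.7, 0.6, 0.06, -0.04, 60.3, 1], [-53.2, 33.7, 0.6, 0.06, -0.04, 60.3, 1], [-53.2, 33.7, 0.6, 0.06, -0.04, 60.3, 1], [-53.2, 33.7, 0.6, 0.06, -0.04, 60.3, 1], [-53.2, 33.7, 0.6, 0.06, -0.04, 60.3, 1]],
  ],
)

```text
clock: 1.65
tool_pos: [0.6217, -0.1045, 0.2196]
orientation: [-179.9, -0.0, 142.6]
force: [-0.9, 0.2, 0.1]
opening: 0.0876
gripper_force: 0.0
```

```bash
python3 - <<'E'
from h import *
s=snap('wrist','w1'); o=get_obs(); print(o['clock'],o['tool_pos'],o['orientation'],o['joint_pos'])
for p in([.5415,-.045,.053],[.6207,-.106,.115],[.5441,.0297,.12],[.538,-.12,.113]): print(proj(s,p))
i=cv2.resize(cv2.imread('pics/w1.png'),None,fx=1.5,fy=1.5); cv2.imwrite('pics/w1b.png',i)
E
```

```text
1.7 [ 0.62109849 -0.10554223  0.21989727] [-1.79921931e+02  4.93078424e-03  1.42505647e+02] [ 8.11724684e+00  1.66113581e+01 -5.90701770e+00  6.29085654e-02
 -6.75339763e+01 -1.35635670e+02]
[252.01395113  92.39005438]
[251.51450954 192.68819808]
[323.93808011  30.68258073]
[187.31320215 134.476184  ]
```

View pics/w1b.png

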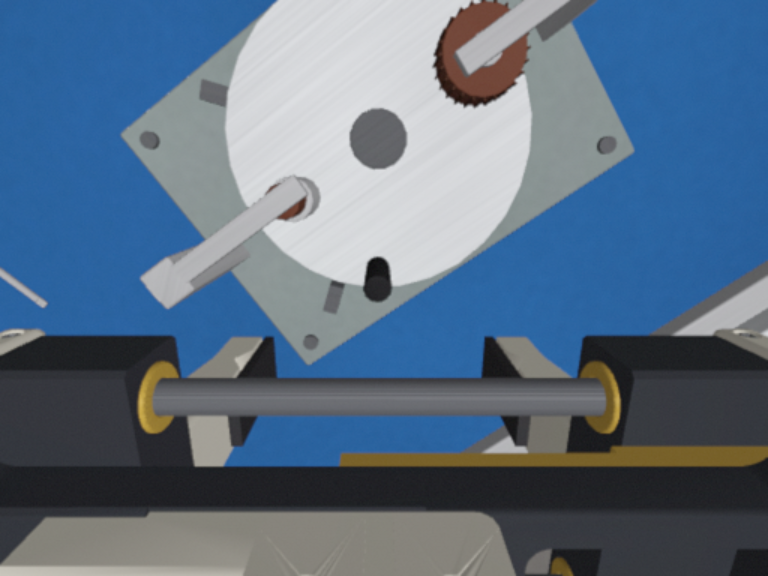

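The wrist view agrees with the measurements: hub at (252,92) and crank top at (251.5,191), both within 1.5 px of prediction. Next I descend and close on the post.

Call:
play_rows(
  commands=[
    [[0, 0, 4, 0, 0, 0, 1], [0, 0, 8, 0, 0, 0, 1], [0, 0, 11, 0, 0, 0, 1], [0, 0, 13, 0, 0, 0, 1], [0, 0, 13.8, 0, 0, 0, 1], [0, 0, 13.8, 0, 0, 0, 1], [0, 0, 13.8, 0, 0, 0, 1], [0, 0, 13.8, 0, 0, 0, 0], [0, 0, 13.8, 0, 0, 0, 0], [0, 0, 13.8, 0, 0, 0, 0], [0, 0, 13.8, 0, 0, 0, 0], [0, 0, 13.8, 0, 0, 0, 0], [0, 0, 13.8, 0, 0, 0, 0], [0, 0, 13.8, 0, 0, 0, 0], [0, 0, 13.8, 0, 0, 0, 0], [0, 0, 13.8, 0, 0, 0, 0]],
  ],
)

```text
clock: 3.03
tool_pos: [0.6213, -0.1062, 0.0825]
orientation: [-180.0, 0.1, 142.4]
force: [0.8, -0.4, 0.3]
opening: 0.0332
gripper_force: 0.0
```

```bash
python3 - <<'E'
from h import *
p,r=pose(); o=get_obs(); print(p,o['orientation'],o['opening'],o['gripper_force'],o['force'])
ax3=np.array([*AX,0])
for a in range(5,81,5):
    q=R.from_euler('z',a,degrees=True); print(a,row(q.apply(p-ax3)+ax3,q*r,(p,r)))
E
```

```text
[ 0.6213071  -0.10624536  0.08250033] [-1.79963754e+02  5.64794931e-02  1.42439866e+02] 0.03323296882747978 0.0 [ 0.82460798 -0.38425784  0.32129172]
5 [0.04, 0.88, -0.0, -0.0, -0.0, -5.0]
10 [0.15, 1.75, -0.0, -0.01, -0.01, -10.0]
15 [0.35, 2.6, -0.0, -0.01, -0.01, -15.0]
20 [0.61, 3.44, -0.0, -0.02, -0.01, -20.0]
25 [0.95, 4.25, -0.0, -0.02, -0.02, -25.0]
30 [1.35, 5.03, -0.0, -0.03, -0.02, -30.0]
35 [1.83, 5.77, -0.01, -0.03, -0.02, -35.0]
40 [2.36, 6.46, -0.01, -0.04, -0.03, -40.0]
45 [2.95, 7.11, -0.01, -0.04, -0.03, -45.0]
50 [3.6, 7.7, -0.01, -0.05, -0.03, -50.0]
55 [4.3, 8.24, -0.01, -0.05, -0.03, -55.0]
60 [5.04, 8.71, -0.01, -0.06, -0.04, -60.0]
65 [5.82, 9.11, -0.01, -0.06, -0.04, -65.0]
70 [6.63, 9.45, -0.01, -0.07, -0.04, -70.0]
75 [7.47, 9.71, -0.01, -0.07, -0.05, -75.0]
80 [8.32, 9.9, -0.01, -0.08, -0.05, -80.0]
```

Call:
play_rows(
  commands=[
    [[0, 0, 0, 0, 0, 0, 0], [0, 0, 0, 0, 0, 0, 0], [0, 0, 0, 0, 0, 0, 0], [0, 0, 0, 0, 0, 0, 0], [0, 0, 0, 0, 0, 0, 0], [0, 0, 0, 0, 0, 0, 0], [0.04, 0.88, 0, 0, 0, -5, 0], [0.15, 1.75, 0, 0, 0, -10, 0], [0.35, 2.6, 0, 0, 0, -15, 0], [0.61, 3.44, 0, 0, 0, -20, 0], [0.95, 4.25, 0, 0, 0, -25, 0], [1.35, 5.03, 0, 0, 0, -30, 0], [1.83, 5.77, 0, 0, 0, -35, 0], [2.36, 6.46, 0, 0, 0, -40, 0], [2.95, 7.11, 0, 0, 0, -45, 0], [3.6, 7.7, 0, 0, 0, -50, 0], [4.3, 8.24, 0, 0, 0, -55, 0], [5.04, 8.71, 0, 0, 0, -60, 0], [5.82, 9.11, 0, 0, 0, -65, 0], [6.63, 9.45, 0, 0, 0, -70, 0]],
  ],
)

```text
clock: 4.7
tool_pos: [0.6274, 0.0094, 0.0825]
orientation: [-179.9, 0.1, -147.3]
force: [4.4, -0.3, -2.9]
opening: 0.0196
gripper_force: 30.0
```

```bash
python3 - <<'E'
from h import *
p,r=pose(); o=get_obs(); print(p,o['orientation'],o['opening'],o['gripper_force'],o['force'],o['joint_pos'])
d=p[:2]-AX; th=np.degrees(np.arctan2(d[1],d[0])); print(np.hypot(*d),th)
ax3=np.array([*AX,0])
for a in (34.5,37.5,40,41.5,42.5,43.5,44.5,45.5,46.5):
    q=R.from_euler('z',a-th,degrees=True); print(a,row(q.apply(p-ax3)+ax3,q*r,(p,r)))
E
```

```text
[0.62740176 0.00941676 0.08249235] [-1.79881554e+02  9.02224136e-02 -1.47334143e+02] 0.019595415669546944 29.998183250427246 [ 4.36325093 -0.27537324 -2.93381915] [ 18.7173682   23.10489208 -15.92246252   0.12017663 -50.85659379
 -76.12737333]
0.10168725157176106 32.35330569767694
34.5 [0.01, 0.38, -0.0, -0.0, -0.0, -2.15]
37.5 [0.04, 0.91, -0.0, -0.01, -0.01, -5.15]
40 [0.08, 1.35, -0.0, -0.01, -0.02, -7.65]
41.5 [0.12, 1.62, -0.0, -0.01, -0.02, -9.15]
42.5 [0.15, 1.79, -0.0, -0.02, -0.02, -10.15]
43.5 [0.18, 1.97, -0.0, -0.02, -0.02, -11.15]
44.5 [0.22, 2.14, -0.0, -0.02, -0.03, -12.15]
45.5 [0.25, 2.31, -0.01, -0.02, -0.03, -13.15]
46.5 [0.29, 2.49, -0.01, -0.02, -0.03, -14.15]
```

Call:
play_rows(
  commands=[
    [[0.01, 0.38, 0, 0, 0, -2.15, 0], [0.04, 0.91, 0, 0, 0, -5.15, 0], [0.08, 1.35, 0, 0, 0, -7.65, 0], [0.12, 1.62, 0, 0, 0, -9.15, 0], [0.15, 1.79, 0, 0, 0, -10.15, 0], [0.15, 1.79, 0, 0, 0, -10.15, 0], [0.15, 1.79, 0, 0, 0, -10.15, 0]],
  ],
)

```text
clock: 5.28
tool_pos: [0.6163, 0.0242, 0.0825]
orientation: [-179.9, 0.1, -137.4]
force: [2.7, 5.3, -3.4]
opening: 0.0194
gripper_force: 30.0
```

```bash
cat > st.py <<'E'
from h import *
p,r=pose(); o=get_obs(); d=p[:2]-AX; th=np.arctan2(d[1],d[0]); t=np.array([-np.sin(th),np.cos(th)])
print(o['clock'],p,o['orientation'],o['opening'],o['force'],'r,th',np.hypot(*d),np.degrees(th),'Ftan',t@o['force'][:2],'Frad',d@o['force'][:2]/np.hypot(*d),o['joint_pos'])
E
python3 st.py
```

```text
5.2833 [0.6162953  0.02420893 0.08253628] [-1.79916256e+02  8.98237162e-02 -1.37410765e+02] 0.019376916964032324 [ 2.65565835  5.2840567  -3.40294689] r,th 0.10190295760786024 42.77843253322066 Ftan 2.0747909918662835 Frad 5.537961610124923 [ 2.03955931e+01  2.22450739e+01 -1.73043873e+01  5.66503986e-02
 -5.03357506e+01 -6.78425390e+01]
```

Call:
play_rows(
  commands=[
    [[0.01, 0.1, 0, 0, 0, -0.5, 0], [0.01, 0.18, 0, 0, 0, -1, 0], [0.01, 0.18, 0, 0, 0, -1, 0], [0.01, 0.18, 0, 0, 0, -1, 0]],
  ],
)

```text
clock: 5.62
tool_pos: [0.6158, 0.0247, 0.0825]
orientation: [-179.8, 0.1, -136.4]
force: [7.3, -0.5, -5.2]
opening: 0.0192
gripper_force: 30.0
```

```bash
python3 st.py
```

```text
5.6167 [0.61584429 0.02467381 0.0825287 ] [-1.79839659e+02  1.06045516e-01 -1.36434925e+02] 0.019159666922831664 [ 7.27583345 -0.45585019 -5.16722243] r,th 0.10188970807964536 43.142561470794774 Ftan -5.3079443113893445 Frad 4.997127071317838 [ 20.49379885  22.1770963  -17.45062063   0.1378938  -50.21196717
 -67.01696946]
```

Call:
play_rows(
  commands=[
    [[0.01, 0.1, 0, 0, 0, -0.5, 0], [0.01, 0.18, 0, 0, 0, -1, 0], [0.01, 0.18, 0, 0, 0, -1, 0], [0.01, 0.18, 0, 0, 0, -1, 0]],
  ],
)

```text
clock: 5.95
tool_pos: [0.6157, 0.0247, 0.0825]
orientation: [-179.7, 0.1, -135.4]
force: [13.4, -8.0, -10.1]
opening: 0.019
gripper_force: 30.0
```

```bash
python3 st.py
```

```text
5.95 [0.61566211 0.02466337 0.0825364 ] [-1.79722750e+02  1.11159892e-01 -1.35434339e+02] 0.01904279717076817 [ 13.43428065  -8.00805493 -10.09909947] r,th 0.10174971168552056 43.20842234916733 Ftan -15.034652333646019 Frad 4.30906828130241 [ 20.56488836  22.11754791 -17.60236198   0.27134706 -50.06608608
 -66.17328674]
```

The push force rose from 5 to 15 N with no further motion at about 43.2°, so the carousel is at its stop. I open partway and lift clear.

Call:
play_rows(
  commands=[
    [[0, 0, 0, 0, 0, 0, 0.5], [0, 0, 0, 0, 0, 0, 0.5], [0, 0, 0, 0, 0, 0, 0.5], [0, 0, 0, 0, 0, 0, 0.5], [0, 0, 0, 0, 0, 0, 0.5], [0, 0, 0, 0, 0, 0, 0.5], [0, 0, -2, 0, 0, 0, 0.5], [0, 0, -5, 0, 0, 0, 0.5], [0, 0, -8, 0, 0, 0, 0.5], [0, 0, -12, 0, 0, 0, 0.5], [0, 0, -14, 0, 0, 0, 0.5], [0, 0, -14, 0, 0, 0, 0.5]],
  ],
)

```text
clock: 6.95
tool_pos: [0.6154, 0.0264, 0.2287]
orientation: [-179.6, 0.4, -135.4]
force: [-0.5, -0.1, 0.4]
opening: 0.0437
gripper_force: 0.0
```

```bash
python3 st.py; python3 - <<'E'
from h import *
# move so the wrist sees the wheel: yaw -90
print(row([.55,-.03,.24],down(-90)))
T=snap('top','top1');S=snap('scene','scene1')
w=np.array([*(AX+.075*np.array([np.cos(np.radians(167.7)),np.sin(np.radians(167.7))])),.120]); print(w,proj(T,w),proj(S,w))
u,v=proj(T,w).astype(int);a=T['frame'][v-50:v+50,u-40:u+100]; u,v=proj(S,w).astype(int);b=S['frame'][v-45:v+55,u-60:u+80]
print(proj(T,w).astype(int)-[40,50],proj(S,w).astype(int)-[60,45])
cv2.imwrite('pics/c1.png',cv2.resize(np.vstack([a,b])[:,:,::-1],None,fx=3,fy=3,interpolation=cv2.INTER_CUBIC))
E
```

```text
6.95 [0.6154093  0.02642085 0.22871963] [-179.63642197    0.40970921 -135.36108414] 0.04374497078423516 [-0.52482103 -0.07547388  0.44484252] r,th 0.1027789951266757 44.019037323544154 Ftan 0.3104227979181557 Frad -0.42985009682433156 [ 20.70770946  14.62583693  -7.5145456    0.18003074 -67.33775095
 -66.1387025 ]
[8.61, 0.57, -1.19, -0.51, 0.24, -45.36]
[ 0.46822158 -0.02902272  0.12      ] [266.00395639 222.80900439] [244.92609309 159.38691546]
[226 172] [184 114]
```

View pics/c1.png

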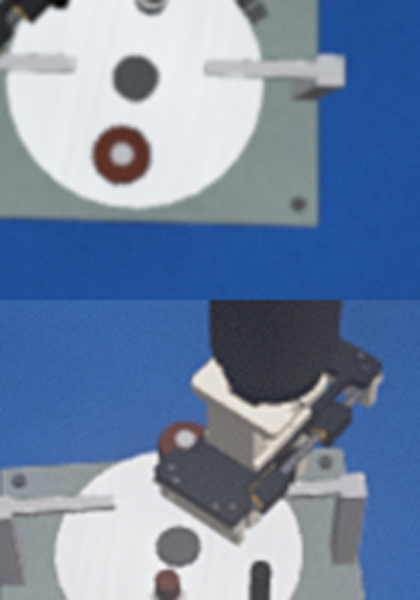

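In the crop, the nut sits at top (266.2,222.8) and scene (245.2,159.7). That is within 0.5 px of the predicted place (0.468,−0.029, nut top 0.120), and the wheel is clear of the keepers.

```bash
python3 - <<'E'
from h import *
print(tri((load('top1'),(266.2,222.8)),(load('scene1'),(245.2,159.7))))
print(row([.468,-.029,.21],down(-90)))
E
```

```text
(array([ 0.46838115, -0.02893191,  0.1187453 ]), [np.float64(0.0006361326932140143), np.float64(0.0006361326932140298)])
[14.21, 6.24, 1.32, -0.13, 0.06, -45.41]
```

Call:
play_rows(
  commands=[
    [[14.2, 6.2, 0.5, -0.1, 0.05, -45.4, 1], [14.2, 6.2, 0.5, -0.1, 0.05, -45.4, 1], [14.2, 6.2, 0.5, -0.1, 0.05, -45.4, 1], [14.2, 6.2, 0.5, -0.1, 0.05, -45.4, 1], [14.2, 6.2, 0.5, -0.1, 0.05, -45.4, 1], [14.2, 6.2, 0.5, -0.1, 0.05, -45.4, 1], [14.2, 6.2, 0.5, -0.1, 0.05, -45.4, 1], [14.2, 6.2, 0.5, -0.1, 0.05, -45.4, 1], [14.2, 6.2, 0.5, -0.1, 0.05, -45.4, 1], [14.2, 6.2, 0.5, -0.1, 0.05, -45.4, 1], [14.2, 6.2, 0.5, -0.1, 0.05, -45.4, 1], [14.2, 6.2, 0.5, -0.1, 0.05, -45.4, 1]],
  ],
)

```text
clock: 8.05
tool_pos: [0.4681, -0.0295, 0.217]
orientation: [179.9, -0.1, -90.1]
force: [-0.8, -0.8, -0.4]
opening: 0.0876
gripper_force: 0.0
```

```bash
python3 - <<'E'
from h import *
print(row([.4683,-.029,.083],down(-90))); o=get_obs(); print(o['tool_pos'],o['orientation'],o['opening'],o['joint_pos'])
E
```

```text
[-0.07, -0.05, 13.4, 0.12, -0.08, -0.06]
[ 0.46811317 -0.02950828  0.21703518] [ 1.79880360e+02 -8.04553937e-02 -9.00624555e+01] 0.08756616160471427 [ 2.05592325e+01  1.25146147e+00 -2.50326299e+01  3.69431498e-02
 -6.38562234e+01 -2.06380907e+01]
```

Call:
play_rows(
  commands=[
    [[-0.07, -0.05, 4, 0.1, -0.1, 0, 1], [-0.07, -0.05, 8, 0.1, -0.1, 0, 1], [-0.07, -0.05, 11, 0.1, -0.1, 0, 1], [-0.07, -0.05, 12.8, 0.1, -0.1, 0, 1], [-0.07, -0.05, 13.4, 0.1, -0.1, 0, 1], [-0.07, -0.05, 13.4, 0.1, -0.1, 0, 1], [-0.07, -0.05, 13.4, 0.1, -0.1, 0, 1], [-0.07, -0.05, 13.4, 0.1, -0.1, 0, 0], [-0.07, -0.05, 13.4, 0.1, -0.1, 0, 0], [-0.07, -0.05, 13.4, 0.1, -0.1, 0, 0], [-0.07, -0.05, 13.4, 0.1, -0.1, 0, 0], [-0.07, -0.05, 13.4, 0.1, -0.1, 0, 0], [-0.07, -0.05, 13.4, 0.1, -0.1, 0, 0], [-0.07, -0.05, 13.4, 0.1, -0.1, 0, 0], [-0.07, -0.05, 13.4, 0.1, -0.1, 0, 0], [-0.07, -0.05, 13.4, 0.1, -0.1, 0, 0], [-0.07, -0.05, 13.4, 0.1, -0.1, 0, 0]],
  ],
)

```text
clock: 9.47
tool_pos: [0.4684, -0.029, 0.0836]
orientation: [-180.0, 0.0, -90.0]
force: [-2.2, 0.9, 5.6]
opening: 0.0496
gripper_force: 30.0
```

```bash
python3 st.py
```

```text
9.4667 [ 0.46841137 -0.02899748  0.08356616] [-1.79988728e+02  2.61651140e-02 -9.00093786e+01] 0.04957358856317949 [-2.16413944  0.87250251  5.58807816] r,th 0.07481997212053869 167.65015513577998 Ftan -0.38944591286802505 Frad 2.3006720783122594 [ 2.05618064e+01  9.82118988e+00 -3.55457866e+01 -2.92402641e-02
 -4.46132800e+01 -2.05503761e+01]
```

Call:
play_rows(
  commands=[
    [[0, 0, -0.5, 0, 0, 0, 0], [0, 0, -1.5, 0, 0, 0, 0], [0, 0, -2.5, 0, 0, 0, 0], [0, 0, -3.5, 0, 0, 0, 0], [0, 0, -4.5, 0, 0, 0, 0], [0, 0, -5.5, 0, 0, 0, 0], [0, 0, -7, 0, 0, 0, 0], [0, 0, -9, 0, 0, 0, 0], [0, 0, -12, 0, 0, 0, 0], [0, 0, -15, 0, 0, 0, 0], [0, 0, -18, 0, 0, 0, 0], [0, 0, -20, 0, 0, 0, 0], [0, 0, -20, 0, 0, 0, 0], [0, 0, -20, 0, 0, 0, 0]],
  ],
)

```text
clock: 10.63
tool_pos: [0.4687, -0.0289, 0.2842]
orientation: [-179.9, 0.1, -90.0]
force: [-0.4, 0.7, -2.6]
opening: 0.049
gripper_force: 30.0
```

```bash
python3 st.py; python3 - <<'E'
from h import *
for a in(45,-45):
    Rt=R.from_euler('y',a,degrees=True)*down(-90); z=Rt.apply([0,0,1]); g=np.array([.56,-.03,.33]); print(a,z,row(g+z*hold_point_z,Rt))
E
```

```text
10.6333 [ 0.46866056 -0.02886804  0.28419272] [-1.79867119e+02  9.71629202e-02 -9.00238880e+01] 0.049045696114534826 [-0.40822063  0.69028791 -2.61668816] r,th 0.07460445125486627 167.51211343014245 Ftan -0.5856860460710591 Frad 0.5478260061579937 [ 2.05453617e+01 -1.42071513e+00 -1.87170318e+01 -4.64196037e-02
 -7.25451422e+01 -2.05554999e+01]
45 [-0.70710678  0.         -0.70710678] [0.1, -7.81, -3.23, -45.13, 0.1, 0.02]
-45 [ 0.70710678  0.         -0.70710678] [0.1, -10.47, -3.23, 44.87, 0.08, -0.06]
```

Call:
play_rows(
  commands=[
    [[0, -1, -0.5, 3, 0, 0, 0], [0, -2, -1, 6, 0, 0, 0], [0, -3, -1.2, 10, 0, 0, 0], [0, -4, -1.5, 14, 0, 0, 0], [0, -5, -1.8, 18, 0, 0, 0], [0, -6, -2, 22, 0, 0, 0], [0, -7, -2.2, 26, 0, 0, 0], [0, -8, -2.5, 30, 0, 0, 0], [0, -9, -2.8, 34, 0, 0, 0], [0.1, -9.6, -3, 38, 0, 0, 0], [0.1, -10.2, -3.2, 42, 0, 0, 0], [0.1, -10.5, -3.2, 44.9, 0.1, 0, 0], [0.1, -10.5, -3.2, 44.9, 0.1, 0, 0], [0.1, -10.5, -3.2, 44.9, 0.1, 0, 0], [0.1, -10.5, -3.2, 44.9, 0.1, 0, 0], [0.1, -10.5, -3.2, 44.9, 0.1, 0, 0]],
  ],
)

```text
clock: 11.97
tool_pos: [0.5738, -0.0325, 0.3188]
orientation: [-135.7, 0.0, -90.1]
force: [-0.6, 0.2, -2.2]
opening: 0.0493
gripper_force: 30.0
```

```bash
python3 st.py; python3 - <<'E'
from h import *
p,r=pose(); z=r.apply([0,0,1]); g=p-z*hold_point_z; print(z,g)
S=snap('scene','scene2');T=snap('top','top2'); W=snap('wrist','w2')
e=g+z*.0525; print('shank end pred',e,proj(S,e),proj(W,e),proj(T,e))
u,v=proj(S,g).astype(int); a=S['frame'][v-50:v+50,u-65:u+65]
u2,v2=proj(T,g).astype(int); b=T['frame'][v2-50:v2+50,u2-65:u2+65]
print((u-65,v-50),(u2-65,v2-50))
cv2.imwrite('pics/c2.png',cv2.resize(np.hstack([a,b])[:,:,::-1],None,fx=3,fy=3,interpolation=cv2.INTER_CUBIC))
E
```

```text
11.9667 [ 0.57375526 -0.03249062  0.3188223 ] [-1.35717759e+02  3.37703660e-02 -9.01101264e+01] 0.0493067649073649 [-0.57902896  0.18960225 -2.20157374] r,th 0.03459604820043683 21.19750619492684 Ftan 0.3861412769536247 Frad -0.47129445157939726 [  8.84303617 -15.04789387 -58.2762919   65.54955186  -6.82887244
 -71.85391506]
[ 0.69819295 -0.00092002 -0.71590905] [ 0.56062924 -0.03247333  0.33228139]
shank end pred [ 0.59728437 -0.03252163  0.29469616] [247.72063022 158.56638114] [252.86069018 218.473727  ] [269.15266962 156.7115398 ]
(np.int64(180), np.int64(86)) (np.int64(205), np.int64(120))
```

View pics/c2.png

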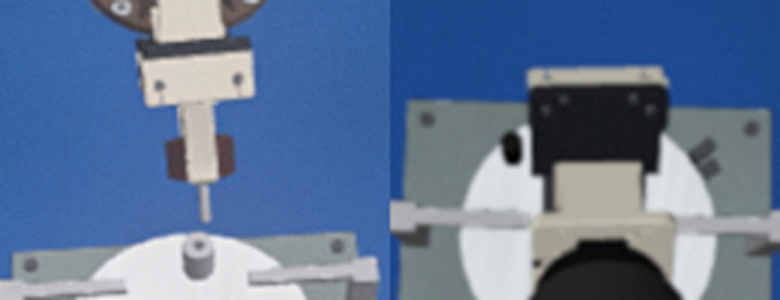

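View pics/w2.png

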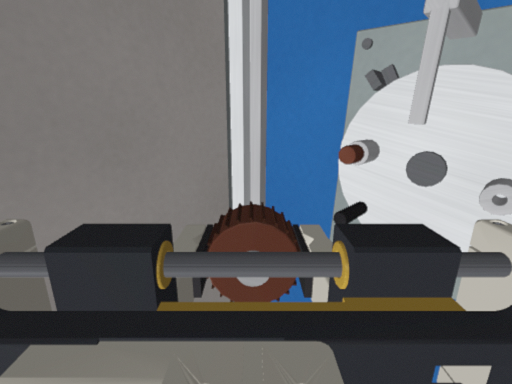

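The pictures show the wheel held, with its shank in line with the fingers and the end at scene (249,159.3) against (247.7,158.6) predicted. The slim point is still in its collar. However, joint 3 is at its range end, so I move outward to relax the arm.

```bash
python3 - <<'E'
from h import *
p,r=pose(); Rt=R.from_euler('y',-45,degrees=True)*down(-90); print(row([.69,-.031,.32],Rt))
E
```

```text
[0.04, -8.35, 8.05, 0.67, 0.08, 0.02]
```

Call:
play_rows(
  commands=[
    [[0, -0.7, 0.7, 0, 0, 0, 0], [0, -1.6, 1.5, 0, 0, 0, 0], [0, -2.6, 2.5, 0, 0, 0, 0], [0, -3.6, 3.5, 0, 0, 0, 0], [0, -4.6, 4.5, 0, 0, 0, 0], [0, -5.6, 5.5, 0, 0, 0, 0], [0, -6.6, 6.5, 0, 0, 0, 0], [0, -7.6, 7.4, 0, 0, 0, 0], [0, -8.3, 8, 0, 0, 0, 0], [0, -8.3, 8, 0, 0, 0, 0], [0, -8.3, 8, 0, 0, 0, 0], [0, -8.3, 8, 0, 0, 0, 0]],
  ],
)

```text
clock: 13.12
tool_pos: [0.6892, -0.0313, 0.3251]
orientation: [-136.0, 0.1, -89.9]
force: [0.0, -0.2, -1.6]
opening: 0.0493
gripper_force: 30.0
```

```bash
python3 st.py; python3 - <<'E'
from h import *
p,r=pose(); Rt=R.from_euler('y',-45,degrees=True)*down(-90); print(r.apply([0,0,1]),row([.69,-.031,.32],Rt))
E
```

```text
13.1167 [ 0.68916789 -0.03132538  0.32510456] [-1.36020511e+02  8.49052311e-02 -8.99023171e+01] 0.04930118884560172 [ 0.03183987 -0.18898908 -1.56693862] r,th 0.1482997023350013 5.290722771856416 Ftan -0.19111985629282274 Frad 0.014277661524060832 [  0.42574947  -2.98053706 -48.96997605  79.38065879  -0.16961793
 -79.67564478]
[ 0.69439799  0.00225021 -0.71958764] [-0.03, 0.29, 0.43, 1.02, 0.13, 0.01]
```

Joint 5 is now near its end, with the wrist straight. Raising the tool flattens the forearm and frees it.

Call:
play_rows(
  commands=[
    [[0, -0.5, -0.5, 0, 0, 0, 0], [0, -1.4, -1.4, 0, 0, 0, 0], [0, -2.3, -2.4, 0, 0, 0, 0], [0, -3.3, -3.4, 0, 0, 0, 0], [0, -4.3, -4.4, 0, 0, 0, 0], [0, -5.3, -5.4, 0.2, 0, 0, 0], [0, -6.3, -6.5, 0.4, 0, 0, 0], [0, -7.3, -7.6, 0.6, 0, 0, 0], [0, -8.3, -8.6, 0.8, 0, 0, 0], [0, -9.4, -9.7, 1, 0, 0, 0], [0, -10, -10.4, 1, 0, 0, 0], [0, -10, -10.4, 1, 0, 0, 0], [0, -10, -10.4, 1, 0, 0, 0], [0, -10, -10.4, 1, 0, 0, 0]],
  ],
)

```text
clock: 14.28
tool_pos: [0.6886, -0.032, 0.4685]
orientation: [-135.1, 0.1, -89.9]
force: [-0.2, 0.9, -2.1]
opening: 0.0498
gripper_force: 30.0
```

```bash
python3 st.py; python3 - <<'E'
from h import *
p,r=pose(); Rt=R.from_euler('y',-45,degrees=True)*down(-90); print(r.apply([0,0,1]),row(p,Rt),get_obs()['qvel'].round(2))
E
```

```text
14.2833 [ 0.68859109 -0.03195065  0.46845119] [-1.35073414e+02  8.30934266e-02 -8.99379630e+01] 0.049785369860623936 [-0.17788433  0.85101427 -2.10872212] r,th 0.1476688000722202 5.069787688236363 Ftan 0.8634044048051104 Frad -0.10198507555220694 [ 19.55703962  -7.76635793 -25.33255769  26.3442223  -31.93150053
 -36.92159454]
[ 0.70619865  0.00179143 -0.70801148] [0.0, 0.0, 0.0, 0.07, 0.1, -0.01] [-0.01  0.48 -0.18  0.13  0.05  0.03]
```

```bash
python3 - <<'E'
from h import *
p,r=pose(); z=r.apply([0,0,1]); g=p-z*hold_point_z; S=snap('scene','scene3')
e=g+z*.0525; f=g+z*.0165; T=load('top2'); 
u,v=proj(S,g).astype(int); u0,v0=u-65,v-50; a=S['frame'][v0:v0+130,u0:u0+130]
print('crop px drum-underside,end',[((proj(S,q)-[u0,v0])*4).round() for q in(f,e)],e)
w=np.array([.4682,-.029,.085]); uu,vv=proj(S,w).astype(int); print('collar',(proj(S,w)-[u0,v0])*4, proj(S,w))
cv2.imwrite('pics/c3.png',cv2.resize(a[:,:,::-1],None,fx=4,fy=4,interpolation=cv2.INTER_CUBIC))
E
```

```text
crop px drum-underside,end [array([266., 236.]), array([273., 309.])] [ 0.71238998 -0.03189027  0.44459121]
collar [240.79727641 338.81894528] [245.1993191  166.70473632]
```

View pics/c3.png

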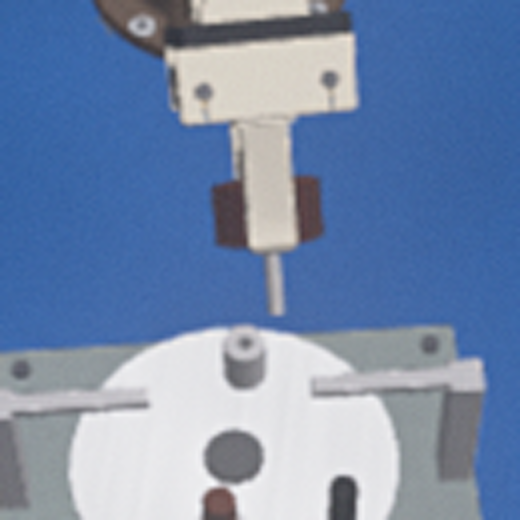

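The crop shows the shank end at (277,314) against (273,309) predicted, and the empty collar is offset by about the same amount. So the lean is about 45°, the end is about 0.44 m up, the slim point is in its collar and the carousel is still at its stop.

```bash
python3 -c "
from plant import *
print(close_job())"
```

```text
the job is handed in; nothing more can be done
None
```

The job is handed in: the carousel is at its counter-clockwise stop, and the flap wheel is still in the gripper, leaning about 45° with its shank end about 0.44 m above the bench; the slim point is still in its collar, and no contact with anything lying around the stand was seen.

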